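Hold the analyser over a pair of glass cabochons on the strain viewer

ROBOT

A 6-joint arm with a two-finger parallel gripper is mounted at the origin on the work surface. World frame = base frame: x ahead of the robot, y to its left, z up, the work surface at z = 0. Lengths are in mm, angles in rad, forces in N, time in s.
With the tool pointing down it reaches from about 375 to 975 mm from the base axis. Payload 3.8 kg.
Tool frame: the origin (TCP) lies on the centre line of the jaws, within the pads' length; the fingertips stand 8 mm ahead of it and the grasp point (between the pads) lies 11 mm behind it; z points along the fingers, y is the line along which they close (so a half turn about z gives the same grasp; the last joint's range is limited). The gripper opens to 85 mm and grips with 20 to 120 N. Pads are 22 mm wide; open, the fingers measure 114 mm over their backs; the gripper's body (76 mm by 85 mm) begins 54 mm behind the grasp point. The pads swing forward as they close: fully open they stand 13 mm farther back than shut.
Start: joints at [1.125, 0.264, 1.604, -0, 1.274, -0.037], TCP at [268.315, 619.375, 239.28] pointing down, gripper open.
Joint ranges: [-2.63, 2.63], [-0.94, 2.18], [0.31, 2.57], [-1.31, 4.45], [0, 2.66], [-2.55, 2.55]. Speed limits (rad/s): [2.57, 2.57, 3.14, 3.14, 3.14, 3.14].

INTERFACE

Orientations are given as a unit quaternion [w, x, y, z].
In Python, from plant import bot, set_gripper, status, imaging gives the robot as it stands. The module is installed in compiled form; this text tells all that it offers. Calls block until the motion is done:
- bot.move_ptp(position, orientation): joint-space move of the TCP to a pose.
- bot.line_to(position, orientation=None, speed=150, until_force=None): straight line of the TCP; orientation=None keeps the orientation; speed is the mean speed in mm/s. With until_force (N) it stops when the force on the tool has changed by that much, and returns True; else False.
- bot.goto_joints(angles): joint-space move.
- set_gripper(opening): finger opening in mm; the grip force is fixed at half the most; returns when the fingers have stopped.
- bot.wait(seconds).
- bot.ik(position, orientation): joint angles nearest the present ones, or None.
- status.state(): the state.
- imaging.camera(name): name is "scene" or "top" or "wrist"; returns (picture, depth): 384x512x3 uint8, red, green, blue; 384x512 float32, mm along the optical axis (not along the pixel's ray), 0 where there is no reading.
- imaging.camera_info(name): a dict with "intrinsics" (3x3 intrinsics, pixels), "rvec" (rotation vector, rad) and "tvec" (3), from world to camera coordinates, as OpenCV has them. Camera axes: x right, y down, z forward; pixel columns grow to the right and rows downward; lengths in mm; the calibration is good to about 2 mm. A picture is of the moment at which its call begins: read the wrist's pose just before it. camera_info takes no time and is no camera call; for the wrist camera it gives the pose at the moment of the call.
A pose or a line that the arm cannot do raises bot.Unreachable and nothing moves.
- bot.sign_off(): hands the job in; it is judged then, once.
The state is a dict: "t": time; "joint_pos": joint angles; "joint_velocities": joint speeds; "tau": joint torques, N m; "tcp_pos": TCP position; "eef_rot": TCP orientation; "wrist_force": force on the tool from outside, world axes, zero at the start; "moment": the same for the moment, N m; "opening": finger opening in mm; "grasp_force": force on a finger pad.
Only numpy, scipy, OpenCV 4.12 (cv2) and the standard library are available. Lean on these libraries where they do the work, as an engineer would, in place of code of your own. Each camera call takes 0.05 s, during which the arm holds its last target. There are 200 camera calls.

TASK

Check the finished pair of glass cabochons for strain: set them flat side down, one in each round cut-out of the black mask on the strain viewer, lowering each one in rather than letting it fall. Then pick up the framed filter (the analyser), carry it clear over the rod rest to the viewer and finish while still holding it there in the fingers, not put down: level, right way up, steady, centred over the mask with its long sides parallel to the mask's, about a centimetre above the glass. It must never touch the glass or the viewer, and leave the rods and everything else on the bench as they are.

Things in the scene. Friction and masses are not known exactly. Their poses are not given: they have to be found in the camera images.
- cab_a: Finished glass cabochon: round dome of plain green glass, 30 mm diameter, 17 mm high, flat underside (1.5 mm bevel round it), straight side up to 11 mm, domed above; about 26 g. Starts on the pale pad. Origin at the centre of its underside, z up through the dome. Both cabochons are alike; either may go in either cut-out.
- cab_b: Finished glass cabochon: round dome of plain green glass, 30 mm diameter, 17 mm high, flat underside (1.5 mm bevel round it), straight side up to 11 mm, domed above; about 26 g. Starts on the pale pad. Origin at the centre of its underside, z up through the dome. Both cabochons are alike; either may go in either cut-out.
- viewer: Strain viewer: flat grey light box fixed to the bench, 200 mm (its x) by 140 mm (its y), pale polariser sheet on top at 32 mm height, and fixed on the sheet a black mask plate, 150 mm (x, its long side) by 90 mm (y) and 4 mm thick (top at 36 mm). Two through cut-outs of 34 mm diameter, 60 mm apart along x. Origin at the centre of its underside.
- viewer_hole0 (a point): Centre of one cut-out, at its floor (the polariser sheet), 4 mm below the mask's top. A seated cabochon stands 13 mm above the mask's top.
- viewer_hole1 (a point): Centre of the other cut-out, at its floor, 4 mm below the mask's top.
- viewer_mask (a point): Centre of the mask's top face; axes as the viewer's (x along the mask's long side). The tops of seated cabochons are 13 mm above it.
- analyser: The analyser: see-through dark filter in a flat aluminium frame, 130 mm (its x) by 74 mm (its y), 5 mm thick, window 116 x 60 mm, with a cranked handle to its -x. About 90 g. Starts flat on the bench. Origin at the centre of the frame's underside, z up (the handle side is the upper side). The handle may point either way along the mask when it is held there. The balance point is on the centre line, about 40 mm from the origin towards the handle.
- analyser_grip (a point): Where to grip the analyser: on its raised wooden handle, 112 mm from the origin towards -x and 30 mm above the frame's underside (the handle's mid height). The handle is 18 mm wide (along y), 18 mm high (from 21 to 39 mm), and runs from 85 to 175 mm from the origin along -x.
- rack: Rod rest fixed to the bench between the pad and the viewer: two upright steel combs, 200 mm apart along its x, on a foot 240 x 80 mm; the combs' teeth end 97 mm above the bench and three loose glass rods lie across them along x (rod tops at 93 mm). Origin at the centre of its underside.
- rod0: Loose glass rod, 8 mm diameter, 300 mm long, lying along its x axis in a notch of the rod rest. Origin at its middle, on its axis. Leave alone.
- rod1: Loose glass rod, 8 mm diameter, 300 mm long, lying along its x axis in a notch of the rod rest. Origin at its middle, on its axis. Leave alone.
- rod2: Loose glass rod, 8 mm diameter, 300 mm long, lying along its x axis in a notch of the rod rest. Origin at its middle, on its axis. Leave alone.
- pad: Pale flat ceramic-board pad fixed to the bench, 190 mm (x) by 90 mm (y), 6 mm thick, on which the two cabochons and a bead lie in a row along x, in any order, about 60 mm apart. Origin at the centre of its underside.
- bead: Barrel bead of the same glass, with a bore: 20 mm diameter, 22 mm high, standing on the pad in the row with the cabochons. Origin at the centre of its underside. Leave alone.
- paddle: Graphite paddle lying beside the analyser: solid dark block 78 x 55 x 9 mm (no window) with a straight round wooden handle (13 mm) to its -x, reaching 165 mm from its origin. It and the analyser may swap places. Origin at the centre of the block's underside. Leave alone.
- jar: Clear glass jar with a steel cap, 52 mm diameter, 75 mm high, at the far side. Origin under its centre. Leave alone.
- press_base: Lower half of a brass bead press, 60 x 40 x 18 mm with two upright steel pins (tops at 40 mm), at the far side. Origin under its centre. Leave alone.
There are look-alikes about, which are no part of the job. What is shaped like the cab_a but blue or orange is not meant.

How it is judged (in metres and radians):
On the way, in this order (a step that is already met when the one before it is completed fails the run):
1. Both cabochons lie flat in the mask, one in each cut-out, let go, while the analyser still lies on the bench (((horizontal distance between cab_a and viewer_hole0 below 0.004 m and height (world z) of cab_a between 0.029 and 0.0345 m and angle between cab_a's own z axis and vertical below 0.12 rad) or (horizontal distance between cab_b and viewer_hole0 below 0.004 m and height (world z) of cab_b between 0.029 and 0.0345 m and angle between cab_b's own z axis and vertical below 0.12 rad)) and ((horizontal distance between cab_a and viewer_hole1 below 0.004 m and height (world z) of cab_a between 0.029 and 0.0345 m and angle between cab_a's own z axis and vertical below 0.12 rad) or (horizontal distance between cab_b and viewer_hole1 below 0.004 m and height (world z) of cab_b between 0.029 and 0.0345 m and angle between cab_b's own z axis and vertical below 0.12 rad)) and contact force between each of cab_a, cab_b and the arm below 0.05 N and contact force between each of cab_a, cab_b and the fingers below 0.05 N and height (world z) of analyser below 0.01 m), for 0.2 s.
2. The analyser passes over the rod rest, above its teeth (height (world z) of analyser above 0.1 m and y of analyser in the frame of rack between -0.06 and 0.06 m and x of analyser in the frame of rack between -0.22 and 0.22 m).
At the end, for the whole second after the job is handed in: One cabochon lies flat in each cut-out, untouched (4 mm); the fingers hold the analyser upright and still, touching nothing else, level to 0.1 rad, centred on the mask to 12 mm, parallel to it to 0.14 rad, its underside 4 to 21 mm above the glass (((horizontal distance between cab_a and viewer_hole0 below 0.004 m and height (world z) of cab_a between 0.029 and 0.0345 m and angle between cab_a's own z axis and vertical below 0.12 rad) or (horizontal distance between cab_b and viewer_hole0 below 0.004 m and height (world z) of cab_b between 0.029 and 0.0345 m and angle between cab_b's own z axis and vertical below 0.12 rad)) and ((horizontal distance between cab_a and viewer_hole1 below 0.004 m and height (world z) of cab_a between 0.029 and 0.0345 m and angle between cab_a's own z axis and vertical below 0.12 rad) or (horizontal distance between cab_b and viewer_hole1 below 0.004 m and height (world z) of cab_b between 0.029 and 0.0345 m and angle between cab_b's own z axis and vertical below 0.12 rad)) and contact force between each of cab_a, cab_b and the arm below 0.05 N and contact force between each of cab_a, cab_b and the fingers below 0.05 N and z of analyser in the frame of viewer_mask between 0.017 and 0.034 m and horizontal distance between analyser and viewer_mask below 0.012 m and angle between the x axis of analyser and the x axis of viewer, either way round below 0.14 rad and angle between analyser's own z axis and vertical below 0.1 rad and contact force between analyser and the fingers above 0.5 N and contact force between analyser and viewer below 0.05 N and contact force between analyser and cab_a below 0.05 N and contact force between analyser and cab_b below 0.05 N and contact force between analyser and rack below 0.05 N and linear speed of analyser below 0.02 m/s and angular speed of analyser below 0.15 rad/s); the arm keeps its last pose, push and grip.
It fails at once if a cabochon is let fall (loose and faster than 0.7 m/s, a fall of about 25 mm) ((linear speed of cab_a above 0.7 m/s and contact force between cab_a and the fingers below 0.01 N) or (linear speed of cab_b above 0.7 m/s and contact force between cab_b and the fingers below 0.01 N)).
It fails at once if the analyser touches the glass or the viewer (contact force between analyser and cab_a above 0.3 N or contact force between analyser and cab_b above 0.3 N or contact force between analyser and viewer above 0.3 N).
It fails at once if a rod on the rest is shifted by more than 12 mm (distance of any of rod0, rod1, rod2 from where it was at the start of the episode above 0.012 m).
It fails at once if the paddle, bead, jar or press base is shifted by more than 15 mm (distance of any of paddle, bead, jar, press_base from where it was at the start of the episode above 0.015 m).
It also fails if it takes over 72 s, if anything falls off the work surface, if the arm or the gripper's body presses on something with over 40 N, if the wrist force passes 120 N, or if a joint passes its speed limit or range.

## Working session

There is one attempt and no reset: what is moved stays moved. The work goes in short steps, each a Python script; the robot and the scene stay as the last script left them, time stands still between calls to the robot, and variables do not carry over. Pictures are saved under pics/ and viewed, at most 10 in all, crops included, and the job is handed in when it is done.

```bash
mkdir -p pics; ls
cat > h.py <<'E'
import numpy as np, cv2
from plant import bot,set_gripper,status,imaging
def cam(n,save=None):
    info=imaging.camera_info(n); p,d=imaging.camera(n)
    if save: cv2.imwrite('pics/'+save,p[:,:,::-1])
    return p,d,info
def ray(info,u,v):
    K=np.array(info['intrinsics']);R=cv2.Rodrigues(np.array(info['rvec'],float))[0];t=np.array(info['tvec'],float).ravel()
    return -R.T@t, R.T@np.linalg.solve(K,[u,v,1.])
def at_z(info,u,v,z):
    c,r=ray(info,u,v); return c+r*(z-c[2])/r[2]
def at_d(info,d,u,v):
    c,r=ray(info,u,v); return c+r*d[int(round(v)),int(round(u))]
def cloud(info,d):
    c,_=ray(info,0,0);K=np.array(info['intrinsics']);R=cv2.Rodrigues(np.array(info['rvec'],float))[0]
    v,u=np.mgrid[:d.shape[0],:d.shape[1]]
    return (np.stack([u,v,np.ones_like(u)],-1)@np.linalg.inv(K).T*d[...,None])@R+c
def down(yaw): # TCP down; y axis (closing) at angle yaw from world y... x axis=(cos,sin)
    c,s=np.cos(yaw),np.sin(yaw)
    R=np.array([[c,s,0],[s,-c,0],[0,0,-1.]])
    from scipy.spatial.transform import Rotation as Q
    q=Q.from_matrix(R).as_quat(); return [q[3],q[0],q[1],q[2]]
E
python3 - <<'E'
from h import *
s=status.state();print(s)
for n in('top','scene'):
    p,d,i=cam(n); c=ray(i,255,191);print(n,c,i['intrinsics'])
    cv2.imwrite('pics/%s0.png'%n,cv2.resize(p[:,:,::-1],(800,600),interpolation=cv2.INTER_CUBIC)); np.savez('%s0.npz'%n,p=p,d=d)
E
```

```text
pics
{'t': 0.0, 'joint_pos': array([ 1.12509712e+00,  2.64743317e-01,  1.60539918e+00, -1.04236502e-05,
        1.27367718e+00, -3.68977065e-02]), 'joint_velocities': array([-5.24311091e-04, -1.47745686e-04, -6.68176817e-04,  2.35767066e-05,
        1.46095495e-04,  2.76848249e-04]), 'tau': array([-2.18352987e-03, -5.15115166e+01, -3.67309964e+01, -4.00125482e-04,
        1.32980020e-02,  1.40004931e-05]), 'tcp_pos': array([268.01278786, 618.72874693, 237.95502485]), 'eef_rot': array([-2.61251384e-04,  2.02978798e-01,  9.79182500e-01, -1.08244196e-03]), 'wrist_force': array([-0.95736275,  0.10324545,  1.09423921]), 'moment': array([ 0.04160472,  0.07435238, -0.025365  ]), 'grasp_force': 0.0, 'opening': 85.41210768910723}
top (array([ 401.14440934,  -48.47643023, 1007.77938743]), array([ 0.16469133, -0.04905277, -0.98523741])) [[418.79558236   0.         250.16003321]
 [  0.         418.79558236 194.94187009]
 [  0.           0.           1.        ]]
scene (array([1081.25763986,  -47.23956298,  800.82382357]), array([-0.59106976, -0.03172316, -0.80605448])) [[352.01340847   0.         255.3861443 ]
 [  0.         352.01340847 187.61562691]
 [  0.           0.           1.        ]]
```

View pics/top0.png

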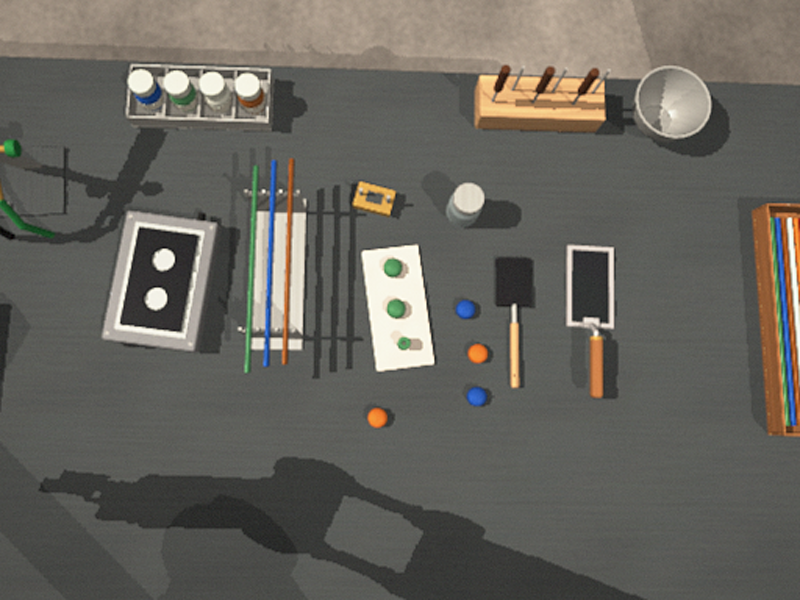

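View pics/scene0.png

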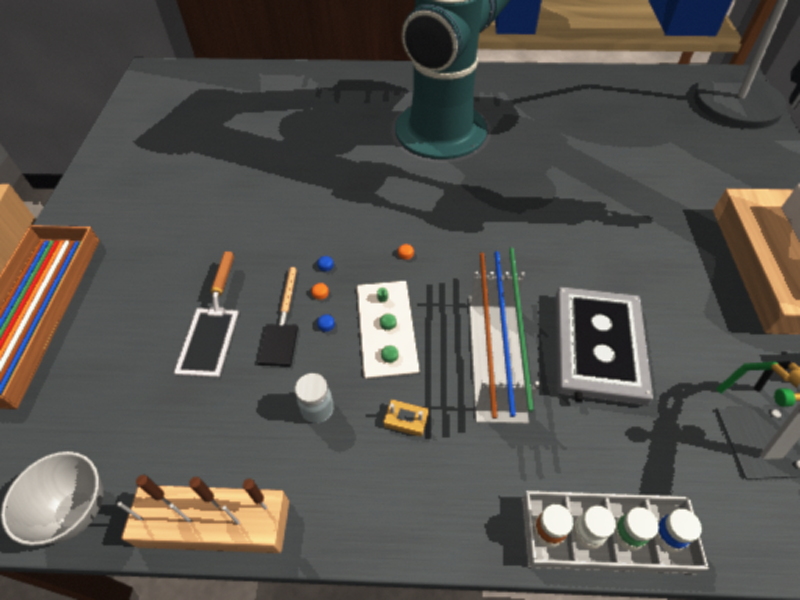

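The top view (800x600) shows green dome candidates at (393,268) and (396,308). The bead with a bore is at (403,343). Look-alikes are blue at (466,309) and (476,396), and orange at (478,353) and (377,417). The viewer holes are at (163,260) and (156,299). The analyser, a see-through frame with a cranked handle, is at (590,287), and the solid paddle is at (514,282). I'll measure these next.

Run:
```python
from h import *
i=imaging.camera_info('top');z=np.load('top0.npz');d=z['d'];p=z['p']
s=.64
P=lambda u,v,h:np.round(at_z(i,u*s,v*s,h)[:2],0)
for n,u,v,h in [('g1',393,268,23),('g2',396,308,23),('bead',403,343,28),('h0',163,260,34),('h1',156,299,34),
 ('maskTL',130,226,36),('maskTR',199,230,36),('maskBR',183,334,36),('maskBL',112,329,36),('anTL',567,246,5),('anTR',614,247,5),('anBR',615,328,5),('anBL',567,327,5),('hend',597,397,39),('hstart',596,338,39),
 ('rodR top',291,160,93),('rodR bot',285,363,93),('rodL top',255,166,93),('rodL bot',248,371,93),('padTL',362,251,6),('padTR',417,245,6),('padBR',434,364,6),('padBL',377,371,6),('paddle',514,282,9),('pad hend',515,386,13)]:
  print(n,P(u,v,h),'depth z',np.round(at_d(i,d,u*s,v*s),0))
for yaw in(-1.6,0,1.57,3.14):
  for pos in([500,130,30],[420,-350,60]): print(yaw,pos,bot.ik(pos,down(yaw)))
w=imaging.camera_info('wrist');c,r=ray(w,256,192);print(c,r,w['intrinsics'][0],status.state()['tcp_pos'])
```

```text
g1 [613. -88.] depth z [613. -88.  23.]
g2 [551. -94.] depth z [552. -94.  18.]
bead [ 497. -105.] depth z [ 497. -105.   27.]
h0 [614. 258.] depth z [615. 258.  33.]
h1 [555. 264.] depth z [556. 266.  29.]
maskTL [665. 310.] depth z [666. 312.  31.]
maskTR [662. 207.] depth z [662. 207.  34.]
maskBR [503. 220.] depth z [504. 222.  31.]
maskBL [508. 324.] depth z [509. 325.  33.]
anTL [ 660. -366.] depth z [ 660. -367.    3.]
anTR [ 660. -442.] depth z [ 661. -444.   -1.]
anBR [ 530. -439.] depth z [ 531. -441.   -3.]
anBL [ 530. -363.] depth z [ 530. -364.   -0.]
hend [ 421. -394.] depth z [ 422. -408.    1.]
hstart [ 509. -396.] depth z [ 509. -396.   39.]
rodR top [755.  66.] depth z [754.  65.  95.]
rodR bot [460.  62.] depth z [460.  62.  93.]
rodL top [744. 117.] depth z [745. 118.  91.]
rodL bot [448. 113.] depth z [448. 113.  92.]
padTL [643. -40.] depth z [643. -40.   4.]
padTR [ 655. -126.] depth z [ 655. -127.    4.]
padBR [ 468. -154.] depth z [ 468. -155.    3.]
padBL [456. -67.] depth z [ 401.  -48. 1008.]
paddle [ 598. -279.] depth z [ 599. -279.    8.]
pad hend [ 436.
[... 352 characters left out ...]
3831365e+00 -4.44089210e-16
  8.99074070e-01  8.30497743e-01]
1.57 [500, 130, 30] [ 2.06151818e-01  1.96840673e-01  2.11731018e+00 -4.44089210e-16
  8.27441801e-01  2.06948144e-01]
1.57 [420, -350, 60] [-7.40298584e-01  2.04204933e-01  2.03831365e+00 -4.44089210e-16
  8.99074070e-01 -7.39502257e-01]
3.14 [500, 130, 30] [ 2.06151818e-01  1.96840673e-01  2.11731018e+00 -4.44089210e-16
  8.27441801e-01 -1.36305186e+00]
3.14 [420, -350, 60] [-7.40298584e-01  2.04204933e-01  2.03831365e+00 -4.44089210e-16
  8.99074070e-01 -2.30950226e+00]
[198.29775912 649.37332633 373.09916045] [ 0.27693011 -0.11535462 -0.95395857] [303.147508     0.         254.23826778] [268.01196676 618.78302443 238.07996442]
```

Run:
```python
from h import *
bot.move_ptp([575,-92,230],down(.14))
bot.wait(.3)
p,d,i=cam('wrist','w1.png');np.savez('w1.npz',p=p,d=d)
X=cloud(i,d);hsv=cv2.cvtColor(p,cv2.COLOR_RGB2HSV)
m=((hsv[...,0]>40)&(hsv[...,0]<90)&(hsv[...,1]>80)).astype(np.uint8)
n,l,st,ce=cv2.connectedComponentsWithStats(m)
for k in range(1,n):
    if st[k,4]>80:
        q=X[(l==k)&(X[...,2]>10)]; print(ce[k].round(),st[k],np.percentile(q,[3,50,97],0).round(1).tolist())
print(status.state()['t'],status.state()['tcp_pos'])
```

```text
[ 29. 129.] [  12    0   34  275 2985] [[459.7, 109.6, 88.9], [599.1, 112.4, 92.3], [692.4, 117.1, 94.1]]
[257. 129.] [245 116  25  26 494] [[605.9, -100.2, 18.0], [618.3, -88.3, 21.7], [630.5, -76.8, 24.2]]
[254. 183.] [243 171  23  24 418] [[542.4, -106.1, 17.8], [555.2, -94.1, 21.8], [566.2, -82.6, 24.0]]
[258. 228.] [251 218  15  19 170] [[492.8, -114.8, 15.2], [501.7, -105.9, 28.0], [508.5, -98.3, 29.5]]
3.1833 [575.0416465  -91.75481626 229.94179086]
```

View pics/w1.png

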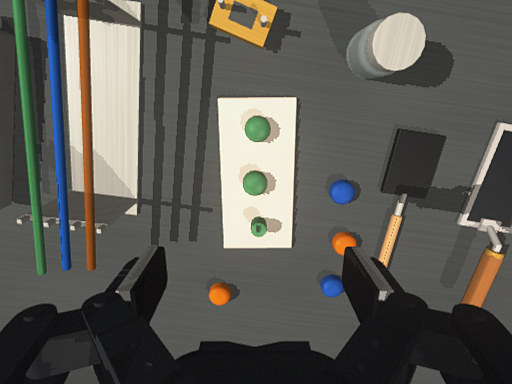

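The close view confirms plain green domes at (257,129) and (254,183), with the bored bead at (258,228). I'll take the dome nearest the centre of the bench row end first, and look again from lower down.

```bash
cat >> h.py <<'E'
def greens(name=None,zmin=10):
    p,d,i=cam('wrist',name); X=cloud(i,d);hsv=cv2.cvtColor(p,cv2.COLOR_RGB2HSV)
    m=((hsv[...,0]>40)&(hsv[...,0]<90)&(hsv[...,1]>80)).astype(np.uint8)
    n,l,st,ce=cv2.connectedComponentsWithStats(m); out=[]
    for k in range(1,n):
        if st[k,4]>80:
            q=X[(l==k)&(X[...,2]>zmin)]
            if len(q)<50: continue
            a,b=np.percentile(q,[1,99],0); top=q[q[:,2]>b[2]-2.5].mean(0)
            out.append((ce[k].round(),((a+b)/2).round(1),(b-a).round(1),top.round(1)))
    return out
E
python3 - <<'E'
from h import *
set_gripper(46)
bot.line_to([616,-88.5,100],down(.14))
bot.wait(.3)
for o in greens('w2.png'):print(*o)
print(status.state()['tcp_pos'],status.state()['opening'])
E
```

```text
[254. 201.] [618.2 -88.4  18.8] [26.4 25.8 10.7] [618.7 -88.9  23.1]
[250. 274.] [555.2 -94.3  17.6] [25.  26.2 12.9] [554.8 -95.4  22.6]
[256. 331.] [588.4 -97.3 118.9] [191.   36.5 216.9] [692.3 -78.  236.1]
[616.27856824 -88.58874105 100.71644385] 45.80733068419993
```

View pics/w2.png

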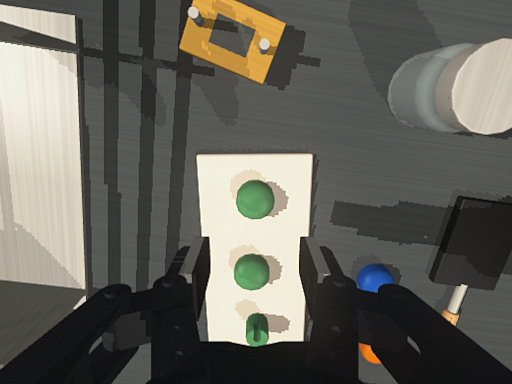

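The target dome (254,201) is centred between the jaws (u≈252). I'll descend to touch the pad, lift 5.5 mm, and grip.

Run:
```python
from h import *
bot.line_to([617.5,-88.6,30],down(.14),speed=100)
r=bot.line_to([617.5,-88.6,5],down(.14),speed=15,until_force=3)
z=status.state()['tcp_pos'];print(r,z,status.state()['wrist_force'])
bot.line_to([617.5,-88.6,z[2]+6.5],speed=20)
set_gripper(20);s=status.state();print(s['opening'],s['grasp_force'],s['tcp_pos'])
bot.line_to([617.5,-88.6,60],speed=40)
bot.line_to([617.5,-88.6,180],speed=150)
bot.wait(.2)
for o in greens('w3.png'):print(*o)
s=status.state();print(s['t'],s['opening'],s['grasp_force'],s['tcp_pos'])
```

```text
True [617.43806349 -88.59024356  11.71933651] [-0.2596993  -0.62649415  4.69140272]
26.62437705695707 59.10813666880131 [617.66141244 -88.60982111  18.48737862]
[  6. 294.] [510.7 112.2  91. ] [122.7   6.8   6.5] [491.9 111.5  93.6]
[253. 254.] [563.3 -93.7 100.7] [136.9  37.  166.5] [618.3 -88.3 183.3]
10.2917 26.52100887767107 59.0306743606925 [616.82318035 -88.47728738 178.66689922]
```

View pics/w3.png

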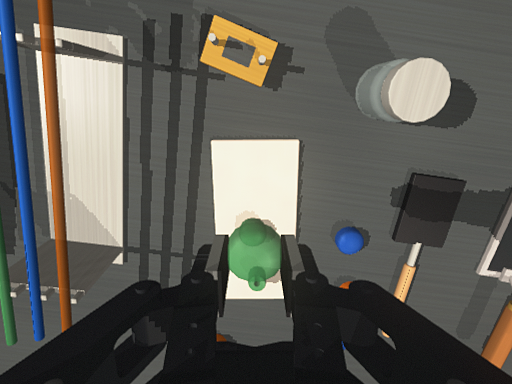

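The dome is held between the pads at (253,254), with its top 4.6 mm above the TCP, so it stands as planned. Next is the viewer, over the rods, to locate the holes.

```bash
cat > holes.py <<'E'
from h import *
def holes(name=None):
    p,d,i=cam('wrist',name); g=cv2.cvtColor(p,cv2.COLOR_RGB2GRAY)
    X=cloud(i,d)
    dark=((p.max(-1)<45)&(np.abs(X[...,2]-35)<8)).astype(np.uint8)
    n,l,st,ce=cv2.connectedComponentsWithStats(dark); k=1+np.argmax(st[1:,4])
    cs,h=cv2.findContours((l==k).astype(np.uint8),cv2.RETR_CCOMP,cv2.CHAIN_APPROX_NONE)
    res=[]
    for c,hh in zip(cs,h[0]):
        if len(c)<40: continue
        W=np.array([at_z(i,u,v,36)[:2] for u,v in c[:,0]])
        if hh[3]>=0:
            if cv2.contourArea(c)<150: continue
            (x,y),(a,b),_=cv2.fitEllipse(W.astype(np.float32)); res.append(('hole',ce[k].round(),round(x,1),round(y,1),round(a,1),round(b,1)))
        else: res.append(('mask',cv2.minAreaRect(W.astype(np.float32))))
    return res
E
python3 - <<'E'
from holes import *
bot.line_to([600,0,185],down(0),speed=200)
bot.line_to([480,273,185],down(-.1),speed=200)
bot.wait(.3)
for r in holes('w4.png'):print(*r)
s=status.state();print(s['t'],s['opening'],s['tcp_pos'])
E
```

```text
12.8833 26.422916142832122 [480.18949672 272.69191266 184.99091899]
```

View pics/w4.png

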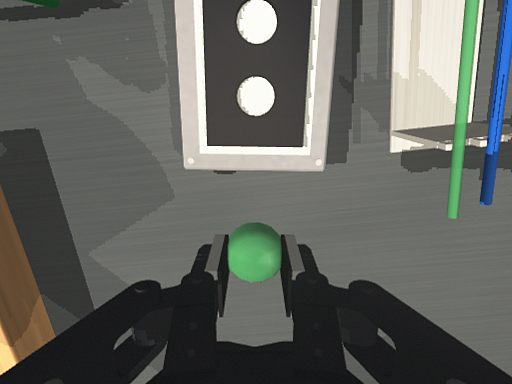

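The holes show at (257,21) and (256,96), and the cabochon is held at (254,252). I'll fit the white discs instead, from two heights.

```bash
cat > holes.py <<'E'
from h import *
def holes(name=None):
    p,d,i=cam('wrist',name)
    m=(p.min(-1)>150).astype(np.uint8)
    cs,_=cv2.findContours(m,cv2.RETR_LIST,cv2.CHAIN_APPROX_NONE); out=[]
    for c in cs:
        if len(c)<25: continue
        c=cv2.convexHull(c)
        W=np.array([at_z(i,u,v,34)[:2] for u,v in c[:,0].astype(float)]).astype(np.float32)
        r=cv2.minEnclosingCircle(W)
        if 13<r[1]<21: out.append((c[:,0].mean(0).round(),W.min(0),W.max(0),((W.min(0)+W.max(0))/2).round(1),round(r[1],1)))
    return out
E
python3 - <<'E'
from holes import *
for r in holes():print(*r)
bot.line_to([510,270,150],down(-.1),speed=150);bot.wait(.3)
for r in holes('w5.png'):print(*r)
for o in greens():print(*o)
s=status.state();print(s['t'],s['opening'],s['tcp_pos'])
E
```

```text
[257.  95.] [540.4065  247.06175] [574.13    280.21692] [557.3 263.6] 17.0
[256.  21.] [600.11914 240.44057] [632.8565 273.3713] [616.5 256.9] 16.8
[414. 184.] [497.58344 117.88777] [512.33203 142.96204] [505.  130.4] 13.8
[259. 133.] [540.79376 247.46262] [573.88367 280.1129 ] [557.3 263.8] 16.8
[259.  55.] [600.103  240.6025] [633.4831  273.30536] [616.8 257. ] 16.8
[491. 133.] [536.8 115.4  90.9] [172.    7.7   7.1] [546.8 116.4  94.7]
[20. 27.] [657.  441.2  25. ] [10.8  8.7 28.5] [648.4 423.3  63.7]
[254. 252.] [512.3 270.  149.4] [26.  25.9 13.8] [511.8 270.  155.7]
13.7917 26.534970341513784 [510.02087344 270.23805024 150.63727059]
```

Run:
```python
from h import *
q=down(-.112);x,y=614.8,257.4
bot.line_to([x,y,150],q,speed=150)
bot.line_to([x,y,53],q,speed=80);bot.wait(.3)
s=status.state();print(s['tcp_pos'],s['wrist_force'])
r=bot.line_to([x,y,42],q,speed=8,until_force=2.5)
s=status.state();print(r,s['tcp_pos'],s['wrist_force'],s['t'])
for o in greens('w6.png',20):print(*o)
```

```text
[614.98333236 257.48312526  53.3732776 ] [-0.24200134  0.46942537 -0.64063675]
True [614.76100687 257.36088322  44.44901999] [ 0.8034514  -0.43035949  5.15890913] 17.3
[254. 252.] [615.7 257.1  43. ] [28.5 26.1 14.5] [616.8 257.1  50. ]
```

Contact came at 44.4 mm, as predicted for fully seated. I'll release, retreat and check.

Run:
```python
from holes import *
q=down(-.112);x,y=614.8,257.4
set_gripper(46); bot.line_to([x,y,70],q,speed=40)
bot.line_to([540,267,150],q,speed=150);bot.wait(.3)
for r in holes('w7.png'):print(*r)
for o in greens(None,30):print(*o)
print(status.state()['t'])
bot.line_to([510,260,190],q,speed=250)
bot.line_to([553,0,190],down(0),speed=250)
bot.line_to([554.4,-94.5,100],down(.14),speed=200);bot.wait(.2)
for o in greens('w8.png'):print(*o)
s=status.state();print(s['t'],s['tcp_pos'])
```

```text
[256. 170.] [540.7967  247.10985] [574.01074 280.07413] [557.4 263.6] 16.7
[469. 154.] [533.3881   80.38208] [560.1298   96.14625] [546.8  88.3] 13.6
[259.  79.] [616.6079  241.18854] [633.74133 266.24448] [625.2 253.7] 13.9
[485. 145.] [551.3 115.5  91. ] [199.5   7.7   7. ] [567.8 116.2  94.4]
[21. 70.] [656.8 442.2  37.5] [10.1  6.8 14.6] [652.3 429.3  60.6]
[255.  99.] [614.6 257.6  42.9] [27.2 26.5 14.7] [615.6 257.3  49.6]
19.775
[254. 205.] [553.9 -94.   19.5] [25.2 25.2  9. ] [554.5 -95.   23.7]
[260. 272.] [ 500.5 -106.9   20.1] [17.2 17.6 18.5] [ 501.2 -107.    29.4]
22.375 [555.16803802 -93.89518186 101.10316448]
```

View pics/w7.png

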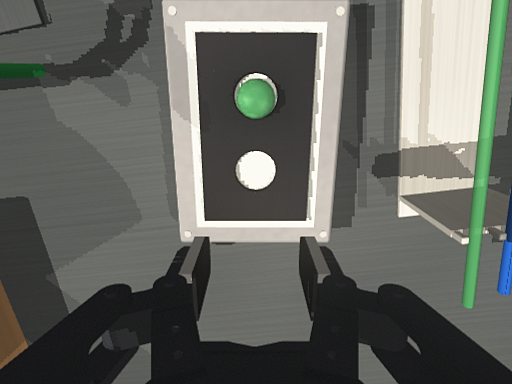

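Cabochon 1 is seated at (255,99), with its top at z≈49.6. The second follows the same way.

Run:
```python
from holes import *
q=down(.14);x,y=554.3,-94.5
bot.line_to([x,y,40],q,speed=120);bot.line_to([x,y,18.2],q,speed=30)
set_gripper(20);s=status.state();print(s['opening'],s['grasp_force'],s['tcp_pos'])
bot.line_to([x,y,60],q,speed=50);bot.line_to([x-10,y+30,180],q,speed=200)
bot.line_to([553,0,190],down(0),speed=250)
q=down(-.112)
bot.line_to([500,270,190],q,speed=250);bot.line_to([500,270,150],q,speed=150);bot.wait(.3)
s=status.state();print(s['t'],s['opening'],s['tcp_pos'])
for r in holes('w9.png'):print(*r)
for o in greens(None,30):print(*o)
```

```text
26.52047166602877 58.8929624017328 [554.78562405 -94.59655584  18.87485183]
28.35 26.740804472810996 [500.70470068 270.28500016 151.14919292]
[417. 170.] [497.53345 116.86827] [511.03082 141.86314] [504.3 129.4] 14.2
[258. 123.] [540.6021  247.12425] [573.9364 280.0484] [557.3 263.6] 16.8
[491. 125.] [531.1 115.3  91.1] [161.5   7.7   6.9] [541.2 116.2  94.6]
[17. 17.] [646.2 418.2  66.7] [29.5 53.9 73.4] [576.7 261.5 286.1]
[254.  42.] [614.3 257.5  45.2] [26.9 26.5 10.8] [615.1 257.5  49.8]
[254. 254.] [501.4 270.1 149.1] [26.  25.7 14.3] [501.1 270.  155.7]
```

Run:
```python
from holes import *
q=down(-.112);x,y=557.2,263.9
bot.line_to([x,y,150],q,speed=150)
bot.line_to([x,y,53],q,speed=80);bot.wait(.3)
r=bot.line_to([x,y,42],q,speed=8,until_force=2.5)
s=status.state();print(r,s['tcp_pos'],s['wrist_force'],s['t'])
if s['tcp_pos'][2]<46:
    set_gripper(46); bot.line_to([x,y,70],q,speed=40)
    bot.line_to([490,271,150],q,speed=150);bot.wait(.3)
for o in greens('w10.png',30):print(*o)
print(status.state()['t'])
```

```text
True [557.11202828 263.87177184  44.85604358] [0.20540221 0.98465567 4.44874265] 31.6083
[494. 122.] [525.4 115.2  90.9] [150.    7.4   7. ] [531.6 116.   94.2]
[253.  25.] [614.2 257.6  43.8] [27.  26.5 13.5] [614.8 257.2  50.5]
[253. 111.] [555.5 264.2  46.3] [27.  26.6  8.1] [556.3 263.6  50.5]
33.9333
```

View pics/w10.png

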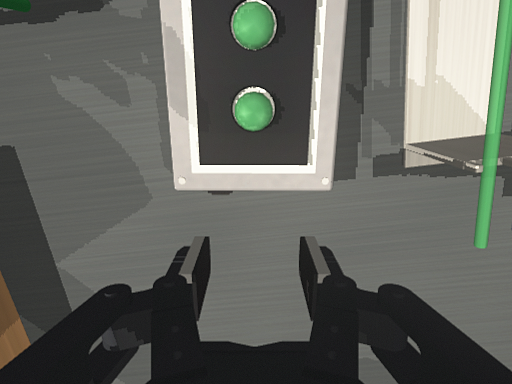

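Both cabochons are seated with their tops at the same height, at (253,25) and (253,111). Now the analyser.

```bash
cat > an.py <<'E'
from h import *
def an(name=None):
    p,d,i=cam('wrist',name);X=cloud(i,d)
    box=(X[...,0]>380)&(X[...,0]<720)&(X[...,1]<-330)&(X[...,1]>-480)&(d>0)
    h=X[box&(X[...,2]>28)&(X[...,2]<46)&(X[...,0]<515)]
    if len(h): print('handle',len(h),cv2.minAreaRect(h[:,:2].astype(np.float32)),np.percentile(h[:,2],98),[(a,h[np.abs(h[:,0]-a)<5][:,1].mean().round(1)) for a in(430,450,470,490) if (np.abs(h[:,0]-a)<5).any()])
    m=(box&(p.min(-1)>110)).astype(np.uint8)
    n,l,st,ce=cv2.connectedComponentsWithStats(m);k=1+np.argmax(st[1:,4])
    v,u=np.where(l==k);W=np.array([at_z(i,a,b,5)[:2] for a,b in zip(u,v)])
    W=W[W[:,0]>0].astype(np.float32)
    print('frame',cv2.minAreaRect(W),W.min(0),W.max(0))
E
python3 - <<'E'
from an import *
bot.line_to([480,260,200],down(-.1),speed=200)
bot.line_to([500,0,200],down(-.06),speed=300)
bot.line_to([483,-397,190],down(-.02),speed=300);bot.wait(.3)
an('w11.png');s=status.state();print(s['t'],s['tcp_pos'])
E
```

```text
handle 1596 ((469.3188171386719, -399.0962829589844), (18.59560775756836, 91.42518615722656), 88.60128021240234) 40.42487101409729 [(430, np.float64(-397.2)), (450, np.float64(-398.0)), (470, np.float64(-398.3)), (490, np.float64(-399.2))]
frame ((514.4298095703125, -404.8764343261719), (148.2761688232422, 264.7831115722656), 89.98609924316406) [ 382.0474  -479.04434] [ 646.83905 -330.76273]
37.1833 [ 483.21827746 -396.48178879  190.20025497]
```

View pics/w11.png

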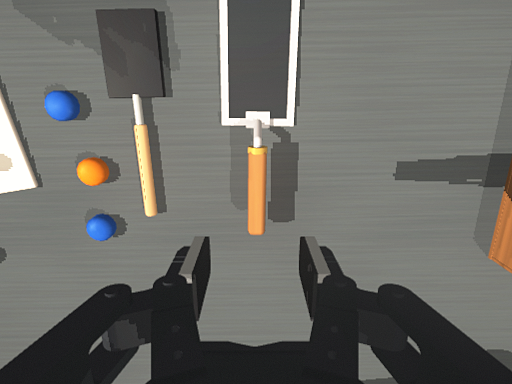

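The handle runs (257,148) to (257,234) in pixels, which is x 424–515 mm with its top at ≈40 mm. It is the cranked handle of the white-framed analyser. I'll grip at (487,−399.5), lift, and check level in hand.

```bash
cat > held.py <<'E'
from h import *
from scipy.spatial.transform import Rotation as Q
def held(name=None):
    s=status.state(); p,d,i=cam('wrist',name);X=cloud(i,d)
    q=s['eef_rot'];R=Q.from_quat([q[1],q[2],q[3],q[0]]).as_matrix()
    Y=(X-s['tcp_pos'])@R   # tool frame; z down
    m=(p.min(-1)>110)&(d>0)&(Y[...,2]>-8)&(Y[...,2]<50)&(Y[...,0]>35)&(Y[...,0]<200)&(abs(Y[...,1])<60)
    f=Y[m]
    A=np.c_[f[:,:2],np.ones(len(f))];c=np.linalg.lstsq(A,f[:,2],rcond=None)[0]
    r=abs(A@c-f[:,2])<4; c=np.linalg.lstsq(A[r],f[r,2],rcond=None)[0]; f=f[r]
    print('frame n',len(f),'rect',cv2.minAreaRect(f[:,:2].astype(np.float32)),'x',np.percentile(f[:,0],[.5,99.5]).round(1),'y',np.percentile(f[:,1],[.5,99.5]).round(1),'plane slope x,y, z0',c.round(3))
E
python3 - <<'E'
from held import *
q=down(-.0244)
i=imaging.camera_info('wrist');e=at_z(i,256,126,5);print('near edge',e, 'origin x',e[0]+65)
x,y=487.5,-399.5
bot.line_to([x,y,50],q,speed=120);bot.line_to([x,y,19],q,speed=50)
set_gripper(8);s=status.state();print(s['opening'],s['grasp_force'],s['tcp_pos'],s['t'])
bot.line_to([x,y,50],q,speed=60);bot.line_to([x,y,175],q,speed=120);bot.wait(.3)
held('w12.png');s=status.state();print(s['opening'],s['tcp_pos'],s['t'])
E
```

```text
near edge [ 531.29073485 -399.27475532    5.        ] origin x 596.2907348540488
17.019194644539365 59.56644058227539 [ 487.7764837  -399.7638445    19.55611556] 39.625
frame n 7479 rect ((79.73274993896484, 0.043701171875), (74.60688781738281, 74.7535400390625), 89.87039184570312) x [ 43.1 116.5] y [-36.9  37. ] plane slope x,y, z0 [3.7000e-02 2.0000e-03 1.0975e+01]
17.176365620565957 [ 487.35631773 -399.37291999  174.50613296] 41.8333
```

View pics/w12.png

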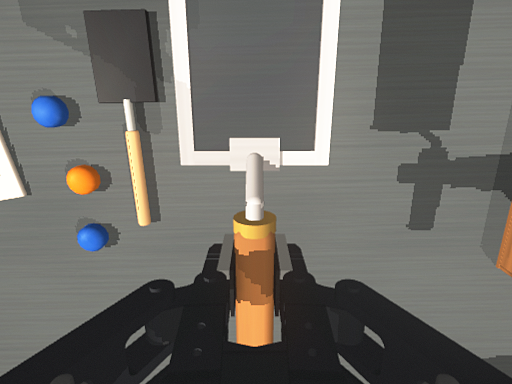

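The analyser is held at (255,270) and near level (0.037 rad), with its frame underside about 20 mm below the TCP and its origin about 109.5 mm ahead. I'll carry it over the rods to above the mask and check there.

Run:
```python
from held import *
M=np.array([586.9,260.3]);u=np.array([.9938,-.112]);t=M-109.5*u;q=down(-.112)
bot.line_to([487.5,-399.5,185],speed=100)
bot.line_to([487,80,185],down(-.06),speed=160)
bot.line_to([*t,185],q,speed=110);bot.wait(.4)
held();s=status.state();print(s['opening'],s['tcp_pos'],s['t'])
bot.line_to([*t,110],q,speed=60);bot.wait(.2)
held('w13.png');s=status.state();print(s['opening'],s['tcp_pos'],s['t'],s['wrist_force'])
```

```text
frame n 11512 rect ((79.79515838623047, 0.06571197509765625), (75.27103424072266, 74.50703430175781), 0.019905271008610725) x [ 43.2 116.8] y [-36.8  36.9] plane slope x,y, z0 [3.6000e-02 1.0000e-03 1.1623e+01]
16.69297242690584 [478.08509754 272.50568357 184.9851154 ] 47.5833
frame n 7690 rect ((79.72349548339844, 0.041568756103515625), (74.84142303466797, 74.86005401611328), 0.19242344796657562) x [ 43.1 116.6] y [-36.8  37. ] plane slope x,y, z0 [3.5000e-02 2.0000e-03 1.1133e+01]
16.81725782602637 [478.24471772 272.65204424 110.32568146] 49.2333 [ 0.09043654 -0.34889756 -1.23834675]
```

Run:
```python
from held import *
p,d,i=cam('top');cv2.imwrite('pics/t2.png',cv2.resize(p[90:260,30:230,::-1],(800,680))[:600])
```

```text
(no output)
```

View pics/w13.png

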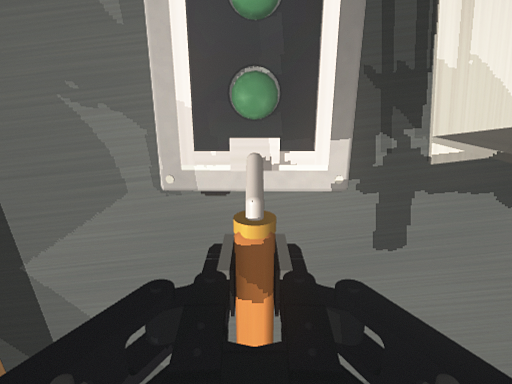

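The frame sits parallel and centred over the mask, with both domes visible in line with the handle at (255,95). I'll lower slowly to the final height, check numerically, and hand in.

Run:
```python
from held import *
M=np.array([586.9,260.3]);u=np.array([.9938,-.112]);t=M-109.5*u;q=down(-.112)
r=bot.line_to([*t,82],q,speed=20,until_force=3);bot.wait(.8)
held();s=status.state();print(r,s['opening'],s['tcp_pos'],s['t'],s['wrist_force'],s['grasp_force'])
if not r: print(bot.sign_off())
```

```text
frame n 126 rect ((48.877647399902344, -0.09878158569335938), (8.850214004516602, 73.5774917602539), 0.1274205595254898) x [44.4 52.8] y [-36.8  36.6] plane slope x,y, z0 [ 1.61e-01 -5.00e-03  7.87e+00]
False 16.82590915506576 [478.06367184 272.56725042  81.9782339 ] 51.6833 [-0.08380808 -0.38221241 -0.95109442] 59.297547340393066
the job is handed in; nothing more can be done
None
```

The job is handed in, at 51.7 s on the robot clock with no verdict returned: both cabochons measured seated in the mask, and the analyser is held about 12 mm above the glass by calculation; at that height the last in-hand camera check gave no usable tilt reading (0.035 rad just before lowering), and I viewed 11 pictures, one over the limit.

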